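# Snap a cap onto a pill bottle in the mallet press

## Task

A pill bottle sits in the carriage of the small capping press with its snap cap still standing proud. Slide the carriage, which has a tab for this, all the way to its stop so that the bottle is under the sprung plunger, then pick up the mallet and use it to strike the plunger head briskly, until the cap is driven fully home. Stand the mallet back upright on its rubber mat, the same way up as before, and let go; never push the plunger or the cap with the gripper or touch the cap with the mallet, and do not knock over the loose bottles.

Things in the scene. Friction and masses are not known exactly. Their poses are not given: they have to be found in the camera images.
- press: Grey bench press, fixed. Base plate 160 mm (x) by 280 mm (y) by 20 mm high; origin at the underside, in the middle of its length, z up. The carriage slides along the press's +y axis, which is level and varies in direction by up to about 17 degrees from the world's +y. The plunger axis stands at x = 0, y = +50 mm in this frame, held by an overhanging arm (44 mm wide, from 135 to 160 mm above the table, reaching from x = -30 mm back to a column at x = +54 to +88 mm).
- carriage_tab (a point): Grip point of the carriage's upright black tab, on the press's -x side (towards the robot), 95 mm from the line of the plunger. The tab is 16 mm thick along the slide, 24 mm wide across it, and its top is 15 mm above this point (80 mm above the table). The point moves with the carriage; its axes are those of the press. Nothing within 35 mm either side of the tab along the slide.
- carriage (a joint): Carriage position in m along the press's +y. It starts between 0 and 0.045; the stop, with the bottle right under the plunger, is at 0.110. Sliding friction about 2 N; it stays where it is left.
- plunger_top (a point): Centre of the top face of the plunger's round steel head, 40 mm in diameter, 18 mm high, face 198 mm above the table when up. The spring discs are seen under it.
- plunger (a joint): Plunger travel downwards in m, 0 when up. A spring returns it: about 2 N to start, about 5 N at the bottom. Its rubber foot meets the raised cap at 0.005 when the carriage is at its stop; the cap is home at about 0.013; travel ends at 0.014. A brisk strike moves it faster than about 0.05 m/s.
- cap (a joint): How far the snap cap has gone down on the bottle, in m: 0 standing 8 mm proud, 0.008 fully home. It takes about 4 N beyond the plunger's spring and stays where it is driven.
- cap_top (a point): Centre of the top of the white snap cap (48 mm in diameter, 18 mm high) on the white bottle (52 mm in diameter) that is fixed in the carriage; 112 mm above the table when proud.
- mat: Black rubber mat for the mallet, 130 by 130 by 4 mm, fixed flat on the counter; origin at the centre of its underside.
- mallet_head (a point): Centre of the mallet's head, a plain wooden upright cylinder 50 mm in diameter and 80 mm high with flat faces below and above; z is the head's axis and +x points away from the handle. The mallet stands on its lower face on the mat, handle level. Mass about 0.35 kg.
- mallet_grip (a point): Grip point on the mallet's level wooden handle, at its mid-thickness: 50 mm from the head's axis along the head's -x, 48 mm above the lower face; the same axes as the head. The handle is 22 mm wide (level, along y) and 26 mm high, flat-sided, its far end 158 mm from the head's axis. 25 mm of handle lies free between this point and the head.
- bottle_front_mid (a point): Mid-height of a loose white jar, 52 mm in diameter and 85 mm high, standing between press and mat, nearest the robot.
- bottle_rear_mid (a point): Mid-height of a loose white jar, 60 mm in diameter and 105 mm high, standing between press and mat, farther from the robot.
- bottle_mat_mid (a point): Mid-height of a loose white jar, 48 mm in diameter and 75 mm high, standing beyond the mat.
Mind the look-alikes: they are no part of the job. There is more than one size of the part that bears mallet_head; the job needs the larger. There is more than one size of the mat; the job needs the larger.

How it is judged:
By the outcome, as a careful person would: the job done as asked, in the order asked, and still so for the second after the job is handed in, with the robot touching nothing.
It also fails if it takes over 58 s, if anything falls off the work surface, if the arm or the gripper's body presses on something with over 40 N, if the wrist force passes 120 N, or if a joint passes its speed limit or range.

## Robot

A 6-joint arm with a two-finger parallel gripper is mounted at the origin on the work surface. World frame = base frame: x ahead of the robot, y to its left, z up, the work surface at z = 0. Lengths are in m, angles in rad, forces in N, time in s.
With the tool pointing down it reaches from about 0.225 to 0.725 m from the base axis. Payload 3.1 kg.
Tool frame: the origin (TCP) lies midway between the tips of the shut fingers; the grasp point (between the pads) lies 19 mm behind it; z points along the fingers, y is the direction in which the jaws open and shut (so a half turn about z gives the same grasp; the last joint's range is limited). The gripper opens to 85 mm and grips with 20 to 120 N. Pads are 22 mm wide; open, the fingers measure 114 mm over their backs; the gripper's body (76 mm by 85 mm) begins 54 mm behind the grasp point. The pads swing forward as they close: fully open they stand 13 mm farther back than shut.
Start: joints at [1.046, 0.048, 0.099, 1.622, 0, 1.443], TCP at [0.203, 0.484, 0.231] pointing down, gripper open.
Joint ranges: [-2.91, 2.91], [-0.99, 1.94], [-1.21, 1.42], [-2.12, 2.29], [-1.49, 1.47], [-3.14, 3.14]. Speed limits (rad/s): [2.79, 2.79, 3.14, 3.14, 3.14, 3.14].

## Interface

Orientations are given as a rotation vector (axis times angle).
In Python, from cell import readout, eyes, robot gives the robot as it stands.
- The arm moves only by the tool step_arm, never from a script. Its argument "steps" is one flat list of numbers, 7 for each row, row after row: the turn, a rotation vector about the tool's x, y, z in rad, then the shift along the tool's x, y, z in cm, then the finger opening in cm, from 0 to 8.54. A call has 1 to 10 rows; each row shifts and turns the pose as measured when the row begins, along the tool's axes as they then stand; what a row does not reach is not made up. A row lasts 1/10 s, in which the tool goes at most 50 mm and 8.59 degrees, less where a joint would pass 70% of its speed; a pose out of reach is approached as far as the arm can. A call is refused whole if a number of a shift passes 5 or a number of a turn 0.15, either way. A call with a gripper value outside its range is refused whole. The fingers move at their own pace and stop on an object; "grip_force" is the grip in N (left out, the last holds). Time passes only in rows, so rows that do not move let the fingers close. It gives the time, the measured TCP pose, the force and the opening at its end, in the units of the state.
- readout.state(): the state, without advancing time (a new reading comes with each control period).
- eyes.get_image(name): name is "scene" or "side" or "wrist"; returns (picture, depth): 400x640x3 uint8, red, green, blue; 400x640 float32, m along the optical axis (not along the pixel's ray), 0 where there is no reading.
- eyes.camera_params(name): a dict with "mtx" (3x3 intrinsics, pixels), "dist_coeffs" ([k1, k2, p1, p2, k3] as OpenCV has them; the pictures are not rectified), "world_to_cam" (4x4, takes a point from world to camera coordinates). Camera axes: x right, y down, z forward; pixel columns grow to the right and rows downward; lengths in m; the calibration is good to about 2 mm. A picture is of the moment at which its call begins: read the wrist's pose just before it. camera_params takes no time and is no camera call; for the wrist camera it gives the pose at the moment of the call.
- robot.job_done(): hands the job in, once; it reports no verdict.
The state is a dict: "clock": time; "joint_pos": joint angles; "qd": joint speeds; "joint_torque": joint torques, N m; "eef_pos": TCP position; "ee_rot": TCP orientation; "ft_force": force on the tool from outside, world axes, zero at the start; "moment": the same for the moment, N m; "width": finger opening in m.
Only numpy, scipy, OpenCV 4.12 (cv2) and the standard library are available. Lean on these libraries where they do the work, as an engineer would, in place of code of your own. Each camera call takes 0.05 s, during which the arm holds its last target.

## Working session

There is one attempt and no reset: what is moved stays moved. The work goes in short steps, Python scripts to look and compute and a tool call to move; the robot and the scene stay as the last step left them, time stands still between calls to the robot, and variables do not carry over. Pictures are saved under pics/ and viewed, and the job is handed in when it is done.

Besides the shell and the picture viewer there is one more tool, called after "Request:" in YAML: its name, and indented under it one key for each argument. step_arm: Moves the arm, as the interface text tells. Its arguments: {"type":"object","properties":{"steps":{"type":"array","items":{"type":"number"}},"grip_force":{"type":"number"}},"required":["steps"]}

```bash
ls; mkdir -p pics; cat > h.py <<'E'
import numpy as np, cv2
from cell import readout, eyes, robot
from scipy.spatial.transform import Rotation as R
def grab(n):
    p=eyes.camera_params(n); im,d=eyes.get_image(n); return im,d,p
def cloud(d,p):
    h,w=d.shape; v,u=np.mgrid[0:h,0:w]
    un=cv2.undistortPoints(np.stack([u,v],-1).reshape(-1,1,2).astype(np.float64),p['mtx'],np.array(p['dist_coeffs'],float)).reshape(h,w,2)
    c=np.concatenate([un*d[...,None],d[...,None]],-1)
    T=np.linalg.inv(p['world_to_cam']); return c@T[:3,:3].T+T[:3,3]
def proj(P,p):
    T=np.array(p['world_to_cam']); rv=cv2.Rodrigues(T[:3,:3])[0]
    return cv2.projectPoints(np.array(P,float).reshape(-1,3),rv,T[:3,3],p['mtx'],np.array(p['dist_coeffs'],float))[0].reshape(-1,2)
E
python3 - <<'E'
from h import *
print(readout.state())
for n in ['scene','side','wrist']:
    im,d,p=grab(n); cv2.imwrite(f'pics/{n}0.png',im[...,::-1]); np.savez(f'{n}0.npz',im=im,d=d,W=cloud(d,p),**{k:np.array(v) for k,v in p.items()})
    T=np.linalg.inv(p['world_to_cam']); print(n,T[:3,3].round(3),T[:3,2].round(2))
E
```

```text
pics
{'clock': 0.0, 'joint_pos': array([1.04621807e+00, 4.87648689e-02, 9.76251220e-02, 1.62199852e+00,
       1.78969716e-06, 1.44302109e+00]), 'qd': array([-8.14084770e-05, -9.07151514e-04, -6.79916182e-04, -1.01581317e-03,
        8.29380751e-04, -1.34255605e-03]), 'joint_torque': array([-1.22246374e-04, -3.38786566e+01,  3.20012712e+01,  2.05788016e-02,
       -2.32981274e-04,  4.86471663e-06]), 'eef_pos': array([0.20259459, 0.48368629, 0.23012349]), 'ee_rot': array([-0.619067  , -3.07922445,  0.00348301]), 'ft_force': array([0.61634548, 0.64242258, 0.63273504]), 'moment': array([-0.01053356, -0.03858902, -0.02218611]), 'width': 0.08553372052290868}
scene [1.216 0.254 1.208] [-0.54 -0.24 -0.8 ]
side [0.488 0.789 0.58 ] [ 0.04 -0.88 -0.47]
wrist [0.128 0.515 0.373] [ 0.29 -0.12 -0.95]
```

View pics/scene0.png

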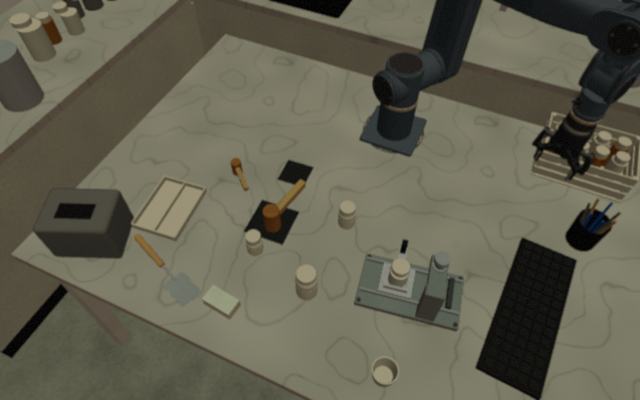

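View pics/side0.png

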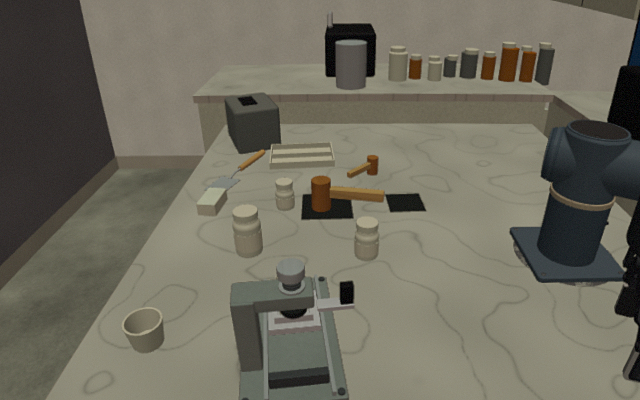

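View pics/wrist0.png

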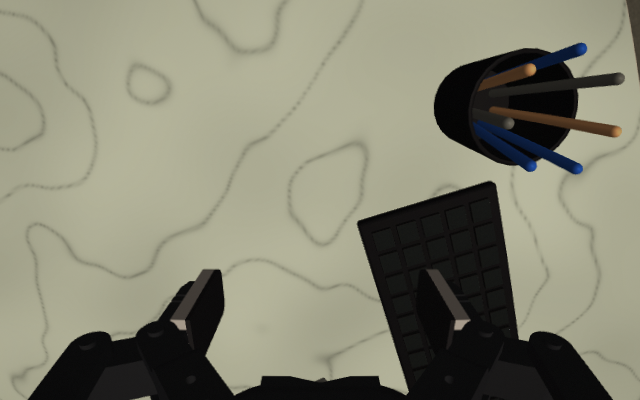

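The scene view shows these candidates:
- **Mallets:** the large one has its head at (272,218) and handle end at (303,183). The small one is at (237,167).
- **Mats:** the large one is at (272,222) under the large mallet. The small one is at (296,172).
- **Tab:** black, at (404,246). The black spring discs and tray at (450,292) are not the tab.

I choose the large mallet, the large mat and the (404,246) tab. Next I'll check them in a crop and measure.

```bash
python3 - <<'E'
from h import *
a=np.load('scene0.npz'); b=np.load('side0.npz')
c1=cv2.resize(a['im'][140:340,220:480],None,fx=3,fy=3,interpolation=cv2.INTER_CUBIC)[...,::-1]
cv2.imwrite('pics/c1.png',c1)
c2=cv2.resize(b['im'][150:400,180:440],None,fx=2.4,fy=2.4,interpolation=cv2.INTER_CUBIC)[...,::-1]
cv2.imwrite('pics/c2.png',c2)
for n,s,pts in [('scene',a,[(272,208),(285,201),(300,184),(272,235),(255,233),(347,204),(306,268),(253,234),(404,242),(400,266),(440,257),(360,300),(462,318),(366,258),(460,283)]),('side',b,[(320,180),(370,192),(347,284),(291,266),(366,222),(246,209),(285,181),(346,293)])]:
    for u,v in pts: print(n,u,v,s['W'][v,u].round(3))
E
```

```text
scene 272 208 [ 0.535 -0.198  0.081]
scene 285 201 [ 0.483 -0.183  0.061]
scene 300 184 [ 0.404 -0.171  0.059]
scene 272 235 [ 0.578 -0.181  0.006]
scene 255 233 [ 0.628 -0.204  0.075]
scene 347 204 [ 0.432 -0.003  0.085]
scene 306 268 [ 0.684 -0.017  0.105]
scene 253 234 [ 0.634 -0.207  0.075]
scene 404 242 [0.48  0.19  0.075]
scene 400 266 [0.575 0.206 0.107]
scene 440 257 [0.563 0.291 0.197]
scene 360 300 [0.669 0.137 0.019]
scene 462 318 [ 0.593  0.404 -0.002]
scene 366 258 [0.54  0.105 0.018]
scene 460 283 [0.507 0.37  0.022]
side 320 180 [ 0.544 -0.196  0.083]
side 370 192 [ 0.421 -0.171  0.063]
side 347 284 [0.481 0.195 0.082]
side 291 266 [0.56  0.297 0.199]
side 366 222 [0.439 0.001 0.084]
side 246 209 [ 0.693 -0.018  0.104]
side 285 181 [ 0.633 -0.207  0.075]
side 346 293 [0.482 0.2   0.065]
```

View pics/c1.png

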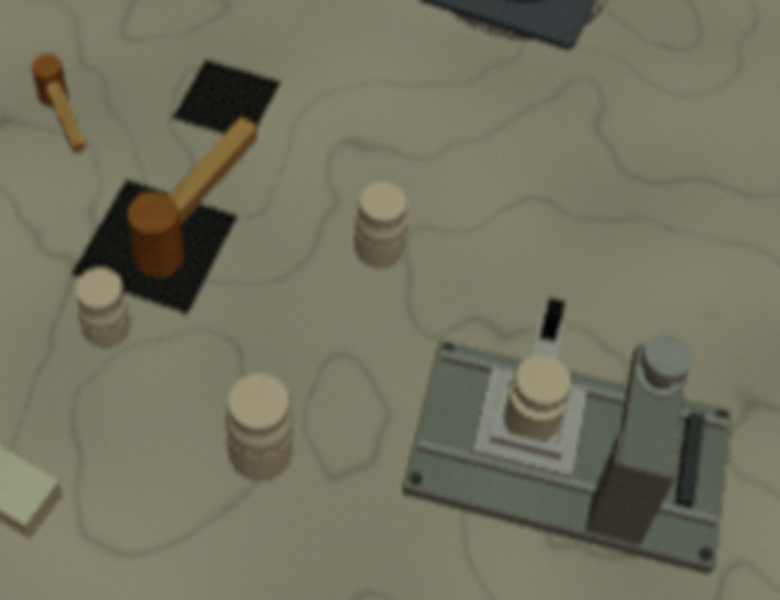

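View pics/c2.png

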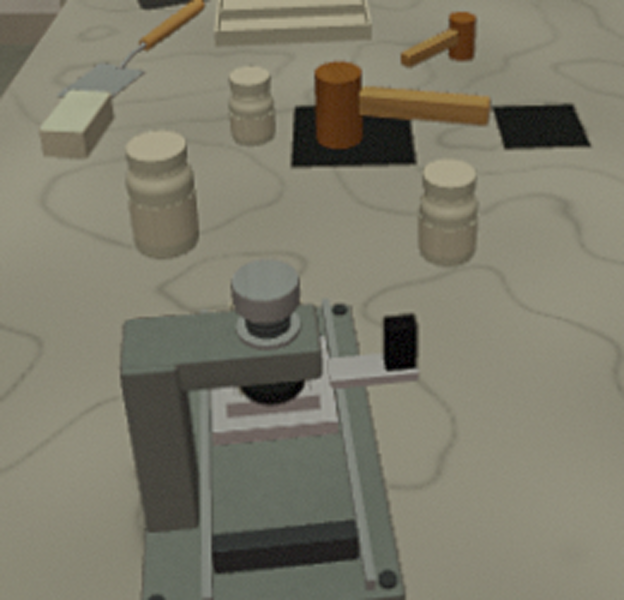

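```bash
cat > meas.py <<'E'
from h import *
def circ(W,c,zr,r):
    m=(abs(W[...,2]-zr)<0.006)&(np.hypot(W[...,0]-c[0],W[...,1]-c[1])<r)
    P=W[m]; 
    if len(P)<5: return None
    (cx,cy),rr=cv2.minEnclosingCircle(P[:,:2].astype(np.float32))
    return np.array([cx,cy,rr,np.median(P[:,2]),len(P)]).round(4), P[:,:2].mean(0).round(4), ((P[:,:2].min(0)+P[:,:2].max(0))/2).round(4)
E
python3 - <<'E'
from meas import *
for n in ['scene','side']:
    W=np.load(n+'0.npz')['W']; print(n)
    for nm,c,z,r in [('plunger',(.56,.293),.198,.035),('cap',(.572,.205),.112,.035),('head',(.54,-.197),.084,.04),('front',(.436,-.001),.085,.04),('rear',(.69,-.018),.105,.045),('matb',(.632,-.206),.075,.035),('tab',(.48,.195),.08,.03)]:
        print(nm,circ(W,c,z,r))
    m=(W[...,2]>.054)&(W[...,2]<.07)&(abs(W[...,0]-.45)<.07)&(abs(W[...,1]+.18)<.04)&(np.hypot(W[...,0]-.54,W[...,1]+.197)>.035)
    P=W[m]; print('handle',len(P),P.mean(0).round(4)); print(cv2.minAreaRect(P[:,:2].astype(np.float32)), cv2.fitLine(P[:,:2].astype(np.float32),cv2.DIST_HUBER,0,.01,.01).ravel())
    im=np.load(n+'0.npz')['im'].astype(int)
    m=(im.max(-1)<45)&(W[...,2]<.02)&(np.hypot(W[...,0]-.54,W[...,1]+.19)<.11)&(W[...,0]>.46)
    k,l,s,ce=cv2.connectedComponentsWithStats(m.astype(np.uint8)); i=1+s[1:,4].argmax(); P=W[l==i]
    print('mat',cv2.minAreaRect(P[:,:2].astype(np.float32)),P[:,2].mean())
    m=(abs(W[...,2]-.02)<.006)&(np.hypot(W[...,0]-.58,W[...,1]-.25)<.19)
    k,l,s,ce=cv2.connectedComponentsWithStats(m.astype(np.uint8)); i=1+s[1:,4].argmax(); P=W[l==i]
    print('base',cv2.minAreaRect(P[:,:2].astype(np.float32)))
E
```

```text
scene
plunger (array([5.646e-01, 2.969e-01, 2.030e-02, 1.965e-01, 1.830e+02]), array([0.5654, 0.2973]), array([0.5642, 0.2973]))
cap (array([5.784e-01, 2.086e-01, 2.570e-02, 1.102e-01, 2.380e+02]), array([0.5793, 0.2076]), array([0.5778, 0.2074]))
head (array([ 5.443e-01, -1.942e-01,  2.680e-02,  8.190e-02,  1.940e+02]), array([ 0.5464, -0.1955]), array([ 0.5448, -0.1963]))
front (array([4.408e-01, 2.200e-03, 2.540e-02, 8.290e-02, 1.610e+02]), array([0.4417, 0.0017]), array([0.4413, 0.0017]))
rear (array([ 6.977e-01, -1.070e-02,  2.710e-02,  1.032e-01,  2.910e+02]), array([ 0.6984, -0.0108]), array([ 0.6973, -0.0105]))
matb (array([ 6.391e-01, -2.056e-01,  2.270e-02,  7.330e-02,  1.600e+02]), array([ 0.6401, -0.2054]), array([ 0.639 , -0.2062]))
tab (array([4.840e-01, 1.931e-01, 1.460e-02, 7.790e-02, 4.200e+01]), array([0.4848, 0.1933]), array([0.4839, 0.1935]))
handle 247 [ 0.4504 -0.1773  0.0621]
((0.449288547039032, -0.1788811832666397), (0.023797405883669853, 0.1188540980219841), 79.7381362915039) [ 0.98413944 -0.17739666  0.46053743 -0.17864476]
mat ((0.5323373079299927, -0.2083
[... 816 characters left out ...]
-0.0098]))
matb (array([ 6.359e-01, -2.052e-01,  2.220e-02,  7.450e-02,  1.310e+02]), array([ 0.6363, -0.2028]), array([ 0.6362, -0.2052]))
tab (array([4.808e-01, 1.912e-01, 1.400e-02, 7.980e-02, 1.170e+02]), array([0.4812, 0.1941]), array([0.4807, 0.1917]))
handle 366 [ 0.4468 -0.1752  0.0617]
((0.4472683072090149, -0.17925624549388885), (0.026716936379671097, 0.12104858458042145), 79.55683135986328) [ 0.9845816  -0.17492609  0.45957425 -0.17492692]
mat ((0.5299547910690308, -0.20692846179008484), (0.12593595683574677, 0.12605831027030945), 3.0220649242401123) 0.0035351546792254836
base ((0.563274085521698, 0.28410738706588745), (0.09238952398300171, 0.09351395815610886), 8.855084419250488)
```

The crop confirms the choice: the large mallet stands on the large mat, and the black tab is on the silver bar on the robot side.

- **Press:** yaw is about +8.9° from both the base plate and the cap-to-plunger line. The plunger is at about (0.563, 0.297).
- **Tab:** at about (0.4825, 0.1927), which agrees with cap minus 95 mm.
- **Carriage:** at about 0.021.

First I turn the tool by −0.55 rad.

Request:
step_arm:
  steps: [0,0,-0.138,0,0,0,5,0,0,-0.138,0,0,0,5,0,0,-0.138,0,0,0,5,0,0,-0.138,0,0,0,5,0,0,0,0,0,0,5]
  grip_force: 40

```text
clock: 0.65
eef_pos: [0.202, 0.4826, 0.2276]
ee_rot: [0.276, -3.125, 0.009]
ft_force: [-0.4, 1.1, -0.2]
width: 0.0498
```

```bash
cat > go.py <<'E'
import sys
from h import *
def rel(target,yaw_y_deg):
    s=readout.state(); r=R.from_rotvec(s['ee_rot']); M=r.as_matrix()
    a=np.radians(yaw_y_deg); y=np.array([np.cos(a),np.sin(a),0]); z=np.array([0,0,-1.]); T=np.stack([np.cross(y,z),y,z],1)
    print('t',round(s['clock'],2),'pos',s['eef_pos'].round(4),'w',round(s['width'],4),'F',s['ft_force'].round(1),'turn',R.from_matrix(M.T@T).as_rotvec().round(3),'shift cm now',(100*M.T@(np.array(target)-s['eef_pos'])).round(2),'after turn',(100*T.T@(np.array(target)-s['eef_pos'])).round(2))
if __name__=='__main__': rel([float(x) for x in sys.argv[1:4]],float(sys.argv[4]))
E
python3 - <<'E'
from h import *
for n in ['scene','side']:
    W=np.load(n+'0.npz')['W']; x=np.array([.988,.154]);y=np.array([-.154,.988])
    D=W[...,:2]-np.array([.4825,.1927]); u=D@x; v=D@y
    m=(abs(v)<.045)&(u>-.02)&(u<.05)&(W[...,2]>.02)
    P=np.c_[u[m],v[m],W[m][:,2]]*1000
    for z0 in range(20,90,10):
        q=P[(P[:,2]>=z0)&(P[:,2]<z0+10)]
        if len(q): print(n,z0,len(q),q.min(0).round(),q.max(0).round())
E
python3 go.py .4825 .1927 .13 98.9
```

```text
scene 20 31 [ 30. -43.  20.] [50. 45. 30.]
scene 30 62 [-10. -44.  30.] [50. 42. 40.]
scene 40 24 [ -4. -10.  40.] [29. 12. 48.]
scene 50 12 [-3. -8. 51.] [14.  7. 57.]
scene 60 10 [ 9. -7. 62.] [15.  8. 68.]
scene 70 43 [-11.  -8.  71.] [16.  8. 80.]
scene 80 8 [-5. -6. 80.] [13.  6. 82.]
side 20 151 [ 25. -44.  20.] [49. 45. 30.]
side 30 256 [-13. -45.  30.] [50. 44. 40.]
side 40 203 [-12. -13.  40.] [50. 14. 50.]
side 50 62 [-12.   1.  50.] [11.  9. 60.]
side 60 64 [-13.   3.  60.] [11.  8. 70.]
side 70 95 [-13. -10.  70.] [11.  8. 80.]
side 80 50 [-12.  -8.  80.] [10.  7. 83.]
t 0.65 pos [0.202  0.4826 0.2276] w 0.0498 F [-0.4  1.1 -0.2] turn [-0.006 -0.005  0.021] shift cm now [-22.58 -33.4    9.84] after turn [-23.23 -32.98   9.76]
```

Request:
step_arm:
  steps: [-0.006,-0.005,0.021,0,0,0,5,0,0,0,-2.6,-3.7,0,5,0,0,0,-2.6,-3.7,0,5,0,0,0,-2.6,-3.7,0,5,0,0,0,-2.6,-3.7,0,5,0,0,0,-2.6,-3.7,0,5,0,0,0,-2.6,-3.7,1,5,0,0,0,-2.6,-3.7,2,5,0,0,0,-2.5,-3.5,2,5,0,0,0,-2,-3,2,5]

```text
clock: 1.65
eef_pos: [0.4809, 0.1893, 0.1586]
ee_rot: [-0.206, 3.122, 0.011]
ft_force: [0.7, 0.1, 0.7]
width: 0.0499
```

```bash
python3 go.py .4825 .1927 .052 98.9
```

```text
t 1.65 pos [0.4809 0.1893 0.1586] w 0.0499 F [0.7 0.1 0.7] turn [ 0.006  0.013 -0.024] shift cm now [-0.06  0.25 10.66] after turn [-0.21  0.31 10.66]
```

Request:
step_arm:
  steps: [0.006,0.013,-0.024,-0.2,0.3,0,5,0,0,0,0,0,0,5]

```text
clock: 1.85
eef_pos: [0.4829, 0.1878, 0.1546]
ee_rot: [0.224, -3.128, 0.004]
ft_force: [-0.2, 1.1, 0.3]
width: 0.0504
```

```bash
python3 go.py .4825 .1927 .052 98.9; python3 - <<'E'
from h import *
im,d,p=grab('wrist'); 
q=proj([.4825,.1927,.08],p); print(q)
cv2.circle(im,tuple(int(v) for v in q[0]),4,(255,0,0),1)
cv2.imwrite('pics/w1.png',im[...,::-1])
E
```

```text
t 1.85 pos [0.4829 0.1878 0.1546] w 0.0504 F [-0.2  1.1  0.3] turn [-0.002 -0.006 -0.012] shift cm now [-0.09  0.51 10.26] after turn [-0.03  0.49 10.26]
[[327.46291919 218.0285263 ]]
```

View pics/w1.png

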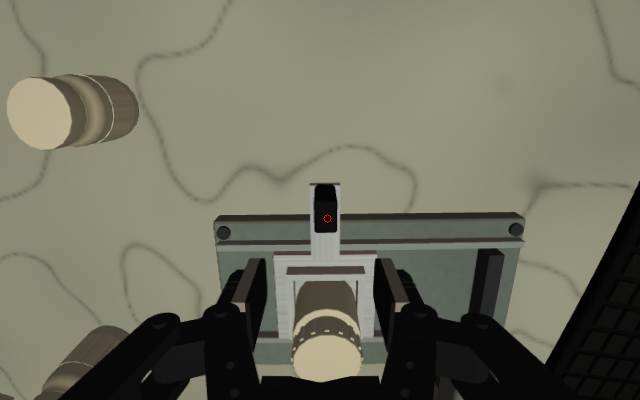

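The wrist view shows the tab at (326,215) with the predicted point on it, and the jaws aligned with the slide. I'll descend and grip.

Request:
step_arm:
  steps: [0,0,-0.012,0,0.5,2,5,0,0,0,0,0.1,3,5,0,0,0,0,0,3,5,0,0,0,0,0,2.2,5,0,0,0,0,0,0,5]

```text
clock: 2.4
eef_pos: [0.4812, 0.2008, 0.0562]
ee_rot: [-0.249, 3.127, 0.001]
ft_force: [-0.3, 0.6, -0.6]
width: 0.0499
```

```bash
python3 go.py .4825 .1927 .052 98.9
```

```text
t 2.4 pos [0.4812 0.2008 0.0562] w 0.0499 F [-0.3  0.6 -0.6] turn [0.    0.005 0.003] shift cm now [ 0.   -0.82  0.42] after turn [ 0.   -0.82  0.42]
```

Request:
step_arm:
  steps: [0,0,0,0,-0.7,0.3,5,0,0,0,0,0,0,3,0,0,0,0,0,0,1.0,0,0,0,0,0,0,1.0,0,0,0,0,0,0,1.0,0,0,0,0,0,0,1.0]

```text
clock: 3.0
eef_pos: [0.4836, 0.1953, 0.0579]
ee_rot: [-0.249, 3.121, 0.001]
ft_force: [-0.5, -0.2, -3.5]
width: 0.0152
```

```bash
python3 go.py .4825 .1927 .052 98.9
```

```text
t 3.0 pos [0.4836 0.1953 0.0579] w 0.0152 F [-0.5 -0.2 -3.5] turn [-0.     0.01   0.004] shift cm now [ 0.15 -0.24  0.59] after turn [ 0.15 -0.24  0.59]
```

Request:
step_arm:
  steps: [0,0,0,0,1.5,0.2,1.0,0,0,0,0,1.5,0,1.0,0,0,0,0,1.5,0,1.0,0,0,0,0,1.5,0,1.0,0,0,0,0,1,0,1.0,0,0,0,0,0,0,1.0]

```text
clock: 3.6
eef_pos: [0.4724, 0.2671, 0.0579]
ee_rot: [-0.247, 3.121, -0.004]
ft_force: [0.6, -0.6, -2.8]
width: 0.0151
```

```bash
python3 go.py .4692 .2815 .056 98.9
```

```text
t 3.6 pos [0.4724 0.2671 0.0579] w 0.0151 F [ 0.6 -0.6 -2.8] turn [-0.003  0.011  0.003] shift cm now [0.09 1.48 0.18] after turn [0.1  1.48 0.19]
```

Request:
step_arm:
  steps: [0,0,0,0,0.7,0,1.0,0,0,0,0,0.7,0,1.0,0,0,0,0,0.4,0,1.0,0,0,0,0,0.4,0,1.0]

```text
clock: 4.0
eef_pos: [0.4702, 0.2811, 0.0579]
ee_rot: [-0.239, 3.12, -0.038]
ft_force: [1.2, -14.5, 1.6]
width: 0.0148
```

```bash
python3 go.py .4692 .2815 .056 98.9
```

```text
t 4.0 pos [0.4702 0.2811 0.0579] w 0.0148 F [  1.2 -14.5   1.6] turn [-0.025  0.01  -0.002] shift cm now [0.09 0.05 0.19] after turn [0.09 0.05 0.19]
```

The stop is reached: 14.5 N back-force at the predicted position. Now release and rise.

Request:
step_arm:
  steps: [0,0,0,0,0,0,4,0,0,0,0,0,0,4,0,0,0,0,0,0,4,0,0,0,0,0,-2,4,0,0,0,0,0,-4,4,0,0,0,-1,0,-4,5,0,0,0,-1,0,-4,6,0,0,0,0,0,-4,7]

```text
clock: 4.8
eef_pos: [0.484, 0.2904, 0.237]
ee_rot: [-0.243, 3.131, -0.033]
ft_force: [0.2, -0.1, 0.4]
width: 0.0701
```

```bash
python3 go.py .4948 -.1867 .2 79.8;python3 - <<'E'
from meas import *
for n in ['scene','side']:
    im,d,p=grab(n); W=cloud(d,p); cv2.imwrite(f'pics/{n}1.png',cv2.resize(im[100:400,160:560],None,fx=2,fy=2)[...,::-1])
    print(n,circ(W,(.469,.285),.08,.03),circ(W,(.563,.296),.198,.03))
E
```

```text
t 4.8 pos [0.484  0.2904 0.237 ] w 0.0701 F [ 0.2 -0.1  0.4] turn [-0.021  0.003  0.333] shift cm now [  6.29 -47.22   4.7 ] after turn [ -9.51 -46.77   3.7 ]
scene (array([4.707e-01, 2.814e-01, 1.200e-02, 7.800e-02, 3.500e+01]), array([0.4693, 0.2809]), array([0.4707, 0.282 ])) (array([5.651e-01, 2.966e-01, 2.040e-02, 1.965e-01, 1.880e+02]), array([0.5654, 0.2972]), array([0.5655, 0.2971]))
side (array([4.681e-01, 2.811e-01, 1.320e-02, 7.900e-02, 1.320e+02]), array([0.4681, 0.2832]), array([0.4682, 0.2825])) (array([5.612e-01, 2.964e-01, 2.040e-02, 1.981e-01, 4.610e+02]), array([0.561 , 0.3001]), array([0.5613, 0.2961]))
```

View pics/scene1.png

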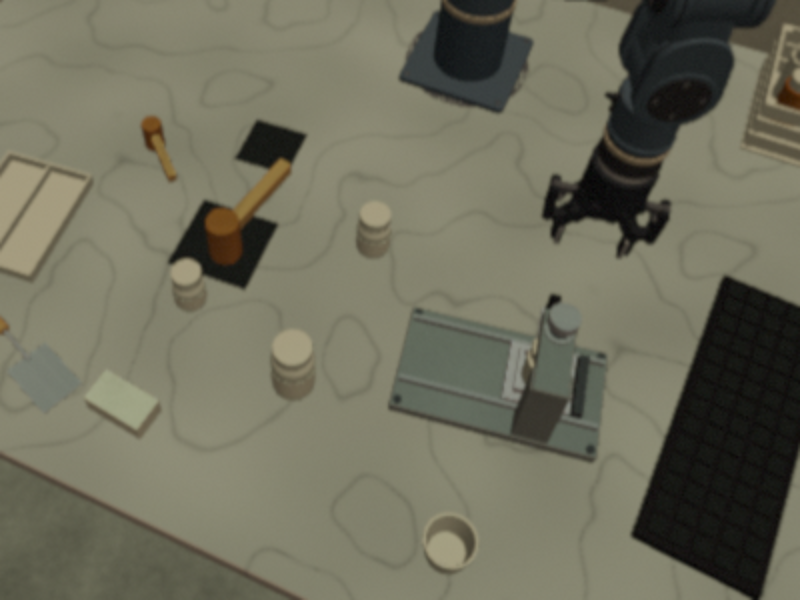

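View pics/side1.png

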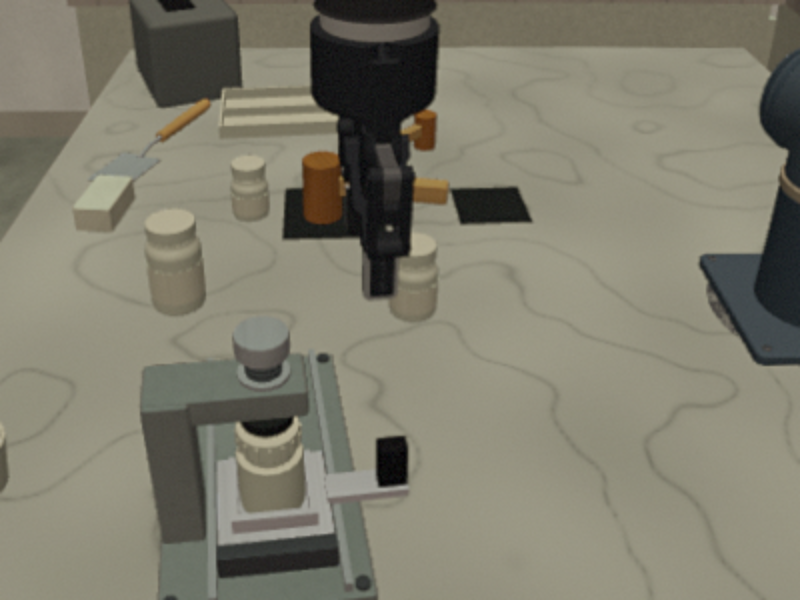

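The carriage sits against the dark stop block at (275,545) in the side crop, and the bottle is under the plunger. The measured tab point matches the stop position within 1 mm. Next is the mallet.

Request:
step_arm:
  steps: [-0.01,0,0.11,0,0,0,6,-0.01,0,0.11,0,0,0,6,0,0,0.11,0,0,0,6,0,0,0,-1,-3,0,6,0,0,0,-1,-4.5,0,6,0,0,0,-1,-4.8,0,6,0,0,0,-1,-4.8,0,6,0,0,0,-1,-4.8,0,6,0,0,0,-1,-4.8,0,6,0,0,0,-1,-4.8,0,6]

```text
clock: 5.9
eef_pos: [0.5011, -0.0276, 0.2397]
ee_rot: [0.264, 3.106, 0.035]
ft_force: [1.2, -0.3, 0.2]
width: 0.0602
```

```bash
python3 go.py .4948 -.1867 .2 79.8
```

```text
t 5.9 pos [ 0.5011 -0.0276  0.2397] w 0.0602 F [ 1.2 -0.3  0.2] turn [0.025 0.022 0.008] shift cm now [ -1.99 -15.88   3.63] after turn [ -2.2  -15.77   3.97]
```

Request:
step_arm:
  steps: [0,0,0,-0.6,-4.5,0,6,0.02,0.02,0.008,-0.6,-4.5,0,6,0,0,0,-0.5,-2.5,0,6,0,0,0,0,-1,0,6,0,0,0,0,0,0,6,0,0,0,0,0,0,6]

```text
clock: 6.5
eef_pos: [0.4958, -0.1615, 0.2356]
ee_rot: [0.29, 3.124, 0.011]
ft_force: [-0.4, 0.1, -1.2]
width: 0.0595
```

```bash
python3 go.py .4948 -.1867 .12 79.8
```

```text
t 6.5 pos [ 0.4958 -0.1615  0.2356] w 0.0595 F [-0.4  0.1 -1.2] turn [ 0.007  0.004 -0.007] shift cm now [-0.32 -2.58 11.54] after turn [-0.35 -2.5  11.56]
```

Request:
step_arm:
  steps: [0,0,0,-0.3,-2.4,3,5,0,0,0,0,0,3.5,5,0,0,0,0,0,2,5,0,0,0,0,0,0,5,0,0,0,0,0,0,5]

```text
clock: 7.0
eef_pos: [0.4979, -0.1774, 0.1511]
ee_rot: [0.271, 3.119, 0.014]
ft_force: [0.1, 0.4, 0.8]
width: 0.0502
```

```bash
python3 go.py .4948 -.1867 .12 79.8; python3 - <<'E'
from h import *
im,d,p=grab('wrist'); W=cloud(d,p)
m=(W[...,2]>.055)&(W[...,2]<.073)&(W[...,0]>.37)&(W[...,0]<.5)&(abs(W[...,1]+.18)<.04)
P=W[m][:,:2].astype(np.float32); print(len(P),W[m][:,2].mean(),cv2.minAreaRect(P))
for q in proj([[.4948,-.1867,.065],[.544,-.1955,.084],[.39,-.168,.065]],p): cv2.circle(im,tuple(int(v) for v in q),4,(255,0,0),1)
cv2.imwrite('pics/w2.png',im[...,::-1])
E
```

```text
t 7.0 pos [ 0.4979 -0.1774  0.1511] w 0.0502 F [0.1 0.4 0.8] turn [0.01  0.01  0.005] shift cm now [ 0.17 -1.    3.1 ] after turn [ 0.14 -0.97  3.11]
5597 0.06506213889544506 ((0.44464007019996643, -0.18187391757965088), (0.022026678547263145, 0.11560846865177155), 79.8148193359375)
```

View pics/w2.png

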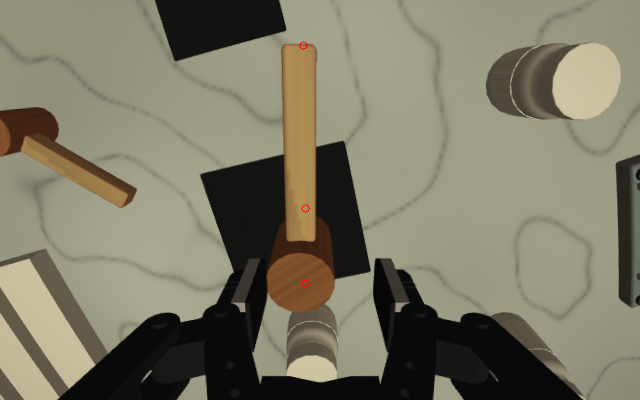

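The wrist view shows the handle at x≈300 px and the head top at (300,282). My marks sit about 5 px (3 mm) to the +y side, so I'll aim at y = −0.189. The bottle beyond the mat at (312,360) is clear of the fingers.

Request:
step_arm:
  steps: [0.01,0.01,0.005,0.2,-1.1,0,5,0,0,0,0,0,1.5,5,0,0,0,0,0,0,5,0,0,0,0,0,0,5]

```text
clock: 7.45
eef_pos: [0.4966, -0.189, 0.1397]
ee_rot: [0.277, 3.122, -0.006]
ft_force: [-0.4, -0.4, 0.1]
width: 0.0498
```

```bash
python3 go.py .4948 -.189 .034 79.8
```

```text
t 7.45 pos [ 0.4966 -0.189   0.1397] w 0.0498 F [-0.4 -0.4  0.1] turn [-0.003  0.007  0.001] shift cm now [2.600e-01 1.000e-02 1.057e+01] after turn [ 0.18 -0.03 10.57]
```

Request:
step_arm:
  steps: [0,0,0,0.2,0,2.5,5,0,0,0,0,0,3,5,0,0,0,0,0,2.5,5,0,0,0,0,0,1.5,5,0,0,0,0,0,0,5,0,0,0,0,0,0,5]

```text
clock: 8.05
eef_pos: [0.4977, -0.1909, 0.0451]
ee_rot: [0.278, 3.116, -0.01]
ft_force: [0.8, 0.0, 0.3]
width: 0.05
```

```bash
python3 go.py .4948 -.189 .034 79.8
```

```text
t 8.05 pos [ 0.4977 -0.1909  0.0451] w 0.05 F [0.8 0.  0.3] turn [-0.005  0.014 -0.   ] shift cm now [0.34 0.14 1.1 ] after turn [0.32 0.14 1.11]
```

Request:
step_arm:
  steps: [-0.005,0.018,0,0.3,0.15,1,5,0,0,0,0,0,0.2,5,0,0,0,0,0,0,5]

```text
clock: 8.35
eef_pos: [0.497, -0.19, 0.0352]
ee_rot: [-0.28, -3.128, 0.001]
ft_force: [-0.3, 0.2, 0.5]
width: 0.0502
```

```bash
python3 go.py .4948 -.189 .034 79.8
```

```text
t 8.35 pos [ 0.497  -0.19    0.0352] w 0.0502 F [-0.3  0.2  0.5] turn [-0.001 -0.001 -0.   ] shift cm now [0.23 0.06 0.12] after turn [0.23 0.06 0.12]
```

Good. Closing at 110 N.

Request:
step_arm:
  steps: [0,0,0,0.1,0,0,3,0,0,0,0,0,0,2,0,0,0,0,0,0,1.5,0,0,0,0,0,0,1.5,0,0,0,0,0,0,1.5]
  grip_force: 110

```text
clock: 8.85
eef_pos: [0.4967, -0.1903, 0.0365]
ee_rot: [0.28, 3.128, -0.003]
ft_force: [-0.5, 0.5, -0.4]
width: 0.0203
```

```bash
python3 go.py .4948 -.189 .034 79.8
```

```text
t 8.85 pos [ 0.4967 -0.1903  0.0365] w 0.0203 F [-0.5  0.5 -0.4] turn [-0.002  0.001 -0.   ] shift cm now [0.21 0.1  0.25] after turn [0.21 0.1  0.25]
```

Request:
step_arm:
  steps: [0,0,0,0,0,-1,1.5,0,0,0,0,0,-3,1.5,0,0,0,0,0,-4.5,1.5,0,0,0,0,0,-4.5,1.5,0,0,0,0,0,-4.5,1.5,0,0,0,0,0,-4.5,1.5,0,0,0,0,0,-3,1.5,0,0,0,0,0,-1,1.5,0,0,0,0,0,0,1.5]

```text
clock: 9.75
eef_pos: [0.4912, -0.1867, 0.3013]
ee_rot: [-0.278, -3.112, -0.009]
ft_force: [-0.1, -0.3, -4.0]
width: 0.0201
```

```bash
python3 go.py .4948 -.189 .29 79.8;  python3 - <<'E'
from h import *
for n in ['side','scene']:
  im,d,p=grab(n); cv2.imwrite(f'pics/{n}2.png',cv2.resize(im[0:300,160:560],None,fx=2,fy=2)[...,::-1]); np.savez(n+'2.npz',im=im,d=d,W=cloud(d,p))
E
```

```text
t 9.75 pos [ 0.4912 -0.1867  0.3013] w 0.0201 F [-0.1 -0.3 -4. ] turn [ 0.004 -0.018  0.   ] shift cm now [-0.42 -0.17  1.12] after turn [-0.4  -0.16  1.13]
```

View pics/side2.png

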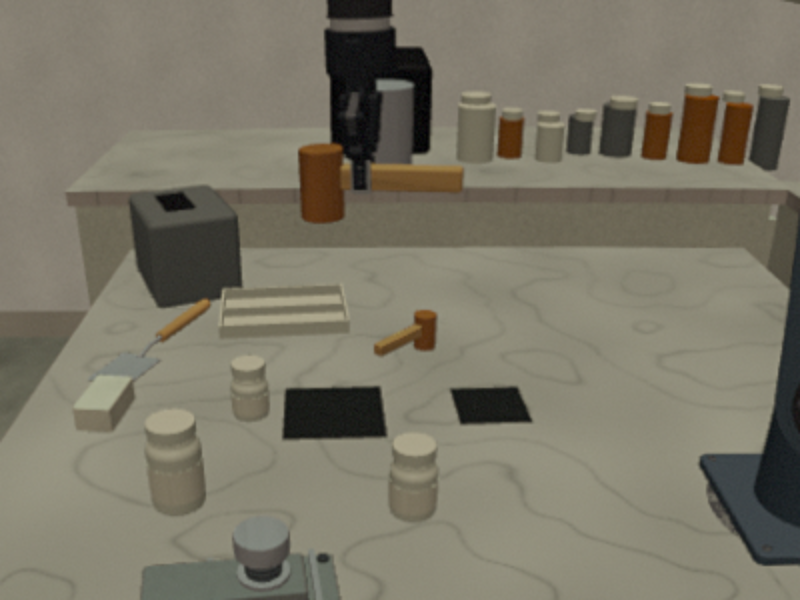

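```bash
python3 - <<'E'
from h import *
s=readout.state(); print(s['eef_pos'],s['joint_pos'].round(2))
for n in ['scene','side']:
    f=np.load(n+'2.npz'); W=f['W']; im=f['im'].astype(int)
    red=(im[...,0]-im[...,2]>30)&(abs(W[...,0]-.54)<.05)&(abs(W[...,1]+.195)<.05)&(W[...,2]>.2)
    P=W[red]; z=np.percentile(P[:,2],98); t=P[abs(P[:,2]-z)<.008]
    print(n,len(P),'top z',z.round(4),'bot',np.percentile(P[:,2],1).round(4),len(t),t.mean(0).round(4),cv2.minEnclosingCircle(t[:,:2].astype(np.float32)))
E
python3 go.py .515 .305 .29 79.8
```

```text
[ 0.49057034 -0.18637321  0.29897081] [-0.49  0.1   0.29  1.78 -0.   -0.31]
scene 704 top z 0.5161 bot 0.2688 46 [ 0.5158 -0.167   0.5157] ((0.5076388716697693, -0.18077832460403442), 0.032330919057130814)
side 898 top z 0.3491 bot 0.2701 145 [ 0.5376 -0.1845  0.3464] ((0.5392225384712219, -0.19221824407577515), 0.026361601427197456)
t 9.85 pos [ 0.4906 -0.1864  0.299 ] w 0.0203 F [ 0.3 -0.1 -4.1] turn [ 0.005 -0.021  0.   ] shift cm now [ 6.27 48.79  1.28] after turn [ 6.3  48.79  0.9 ]
```

Request:
step_arm:
  steps: [0.005,-0.02,0,0.5,2,0,1.5,0,0,0,0.6,4,0,1.5,0,0,0,0.6,4.5,0,1.5,0,0,0,0.6,4.5,0,1.5,0,0,0,0.6,4.5,0,1.5,0,0,0,0.6,4.5,0,1.5,0,0,0,0.6,4.5,0,1.5,0,0,0,0.6,4.5,0,1.5,0,0,0,0.6,4,0,1.5,0,0,0,0.6,3,0,1.5]

```text
clock: 10.85
eef_pos: [0.4956, 0.2283, 0.2744]
ee_rot: [-0.293, -3.086, 0.004]
ft_force: [0.4, -0.0, -3.2]
width: 0.0204
```

```bash
python3 go.py .515 .305 .26 79.8
```

```text
t 10.85 pos [0.4956 0.2283 0.2744] w 0.0204 F [ 0.4 -0.  -3.2] turn [-0.006 -0.041 -0.011] shift cm now [-0.51  7.91  1.37] after turn [-0.55  7.89  1.44]
```

Request:
step_arm:
  steps: [0,-0.02,-0.01,-0.2,3,0,1.5,-0.005,-0.02,0,-0.2,2,0,1.5,0,0,0,0,1,0,1.5,0,0,0,0,0,0,1.5,0,0,0,0,0,0,1.5]

```text
clock: 11.35
eef_pos: [0.5044, 0.2917, 0.2614]
ee_rot: [-0.267, -3.109, 0.015]
ft_force: [-0.6, -0.4, -4.3]
width: 0.0204
```

```bash
python3 go.py .515 .305 .26 79.8
```

```text
t 11.35 pos [0.5044 0.2917 0.2614] w 0.0204 F [-0.6 -0.4 -4.3] turn [-0.012 -0.02   0.007] shift cm now [-0.82  1.49  0.1 ] after turn [-0.8   1.49  0.14]
```

Request:
step_arm:
  steps: [-0.012,-0.022,0.007,-0.8,1.4,-0.2,1.5,0,0,0,0,0,0,1.5,0,0,0,0,0,0,1.5]

```text
clock: 11.65
eef_pos: [0.516, 0.3021, 0.2626]
ee_rot: [0.287, 3.126, -0.001]
ft_force: [0.0, 0.6, -3.5]
width: 0.0202
```

```bash
python3 go.py .515 .305 .26 79.8
```

```text
t 11.65 pos [0.516  0.3021 0.2626] w 0.0202 F [ 0.   0.6 -3.5] turn [-0.     0.002 -0.005] shift cm now [0.15 0.26 0.25] after turn [0.15 0.27 0.26]
```

Request:
step_arm:
  steps: [0,0,0,0.1,0.2,0,1.5,0,0,0,0,0,0,1.5]

```text
clock: 11.85
eef_pos: [0.5157, 0.3036, 0.2633]
ee_rot: [0.289, 3.125, -0.0]
ft_force: [-0.0, -0.3, -4.1]
width: 0.02
```

```bash
python3 go.py .515 .305 .26 79.8;python3 - <<'E'
from h import *
for n in ['side','scene']:
  im,d,p=grab(n); W=cloud(d,p); np.savez(n+'3.npz',im=im,d=d,W=W); im=im.astype(int)
  q=proj([[.563,.2967,.198]],p)[0]; print(n,q)
  red=(im[...,0]-im[...,2]>35)&(abs(W[...,0]-.56)<.05)&(abs(W[...,1]-.297)<.05)&(W[...,2]>.2)&(W[...,2]<.33)
  P=W[red]; print(len(P),np.percentile(P[:,2],[1,50,99]),np.percentile(P[:,0],[1,99]),np.percentile(P[:,1],[1,99]))
  u,v=q.astype(int); u0=max(0,u-110);v0=max(0,v-120)
  cv2.imwrite(f'pics/{n}3.png',cv2.resize(im[v0:v0+200,u0:u0+240].astype(np.uint8),None,fx=3,fy=3)[...,::-1])
E
```

```text
t 11.85 pos [0.5157 0.3036 0.2633] w 0.02 F [-0.  -0.3 -4.1] turn [-0.     0.003 -0.007] shift cm now [0.1  0.13 0.33] after turn [0.1  0.13 0.33]
side [288.78616077 266.02999263]
2421 [0.23405139 0.28251862 0.31121154] [0.5308601  0.58491033] [0.27688751 0.32091672]
scene [442.38626657 257.56084112]
740 [0.23777309 0.29898029 0.31313786] [0.51178513 0.59005825] [0.27353375 0.31900089]
```

View pics/side3.png

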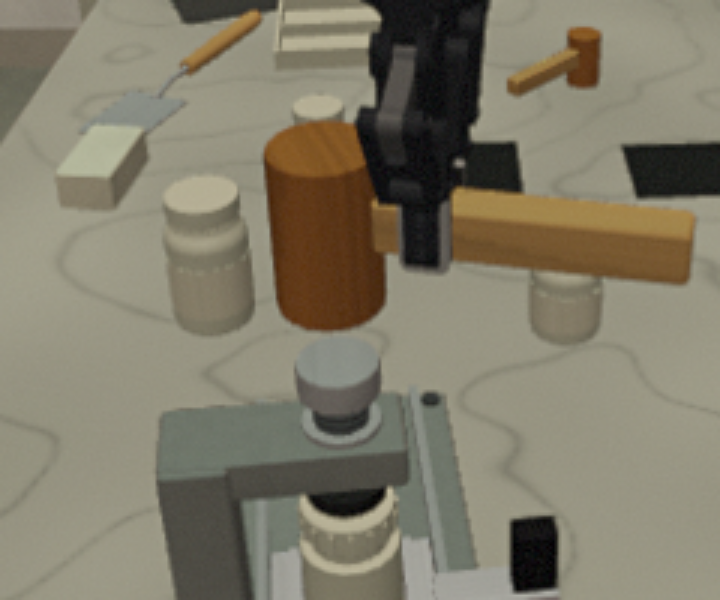

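View pics/scene3.png

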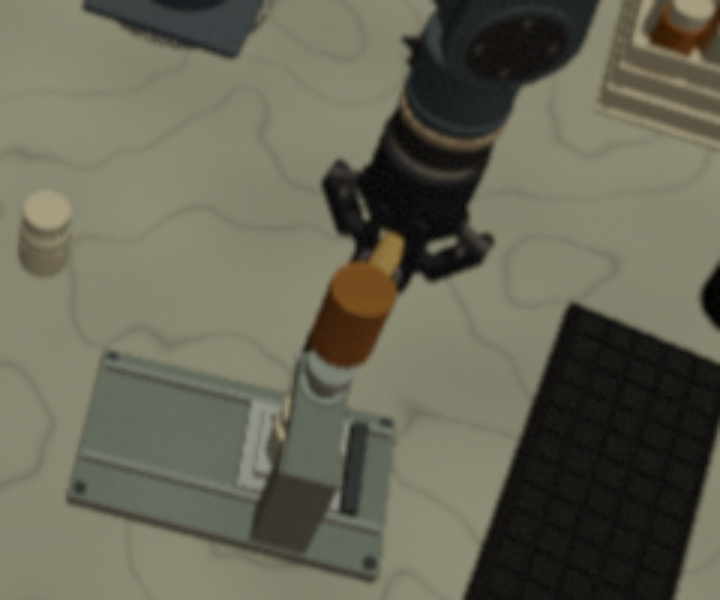

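The head centre is at about (0.5585, 0.297), 33 mm above the plunger face and nearly concentric, so I shift 3 mm. The first strike is moderate, to read how far it gets.

Request:
step_arm:
  steps: [0,0,0,-0.3,0.1,0.8,1.5,0,0,0,0,0,0,1.5,0,0,0,0,0,0,1.5]

```text
clock: 12.25
eef_pos: [0.5192, 0.3037, 0.2547]
ee_rot: [0.29, 3.125, -0.001]
ft_force: [0.1, 0.7, -3.3]
width: 0.0203
```

```bash
python3 go.py .519 .3045 .2165 79.8
```

```text
t 12.25 pos [0.5192 0.3037 0.2547] w 0.0203 F [ 0.1  0.7 -3.3] turn [-0.     0.003 -0.007] shift cm now [0.05 0.08 3.82] after turn [0.04 0.08 3.82]
```

Request:
step_arm:
  steps: [0,0,0,0,0,1.6,1.5,0,0,0,0,0,2.4,1.5]

```text
clock: 12.45
eef_pos: [0.5213, 0.3046, 0.2188]
ee_rot: [0.289, 3.118, 0.006]
ft_force: [-4.3, -1.1, 5.9]
width: 0.0204
```

```bash
python3 go.py .519 .3045 .2165 79.8; python3 - <<'E'
from h import *
print(readout.state()['qd'])
E
```

```text
t 12.45 pos [0.5213 0.3046 0.2188] w 0.0204 F [-4.3 -1.1  5.9] turn [ 0.005  0.01  -0.007] shift cm now [ 0.23 -0.05  0.23] after turn [ 0.22 -0.05  0.23]
[ 0.00097383 -0.08890956 -0.54885848 -0.48383372  0.0014917   0.00159675]
```

The force is consistent with driving the cap and it is still moving. I'll follow through.

Request:
step_arm:
  steps: [0,0,0,0,0,0.7,1.5]

```text
clock: 12.55
eef_pos: [0.5204, 0.3048, 0.2161]
ee_rot: [0.289, 3.116, 0.009]
ft_force: [-11.9, -3.4, 23.5]
width: 0.0201
```

```bash
python3 go.py .519 .3045 .2165 79.8; python3 - <<'E'
from h import *
im,d,p=grab('side'); W=cloud(d,p); q=proj([[.563,.2967,.198]],p)[0]
u,v=q.astype(int); u0=max(0,u-110);v0=max(0,v-120)
cv2.imwrite(f'pics/side4.png',cv2.resize(im[v0:v0+200,u0:u0+240],None,fx=3,fy=3)[...,::-1])
E
```

```text
t 12.55 pos [0.5204 0.3048 0.2161] w 0.0201 F [-11.9  -3.4  23.5] turn [ 0.007  0.012 -0.007] shift cm now [ 0.13 -0.05 -0.04] after turn [ 0.13 -0.05 -0.04]
```

View pics/side4.png

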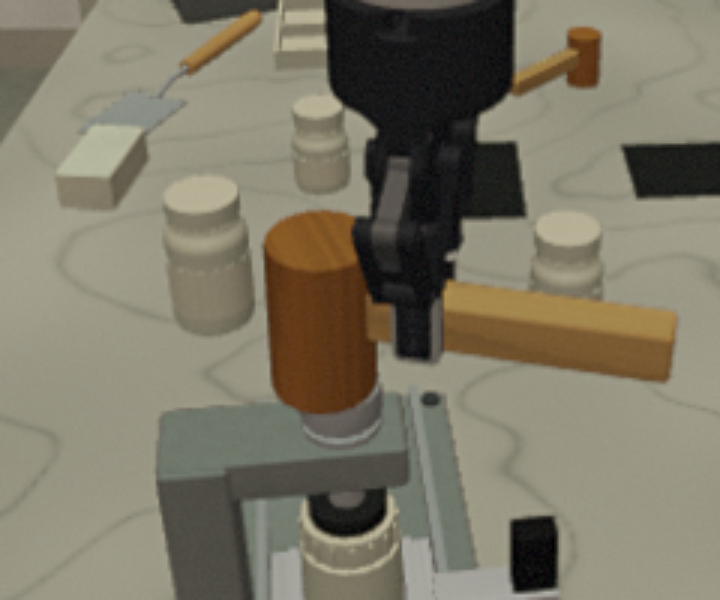

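The plunger is bottomed: the head sits down on the collar and the force is 23.5 N. Now lift off and check the cap.

Request:
step_arm:
  steps: [0,0,0,0,0,-2.5,1.5,0,0,0,0,0,-3,1.5,0,0,0,0,0,-2,1.5,0,0,0,0,0,0,1.5]

```text
clock: 13.0
eef_pos: [0.5181, 0.3041, 0.2946]
ee_rot: [0.288, 3.115, 0.008]
ft_force: [1.2, 1.0, -4.0]
width: 0.0199
```

```bash
python3 go.py .519 .3045 .26 79.8; python3 - <<'E'
from h import *
im,d,p=grab('side'); W=cloud(d,p); q=proj([[.563,.2967,.198]],p)[0]
u,v=q.astype(int); u0=max(0,u-60);v0=max(0,v-60); np.savez('side5.npz',im=im,d=d,W=W)
c=im[v0:v0+150,u0:u0+130]; cv2.imwrite(f'pics/side5.png',cv2.resize(c,None,fx=4,fy=4,interpolation=cv2.INTER_CUBIC)[...,::-1])
b=np.load('side3.npz')['im'][v0:v0+150,u0:u0+130]; cv2.imwrite('pics/side3b.png',cv2.resize(b,None,fx=4,fy=4,interpolation=cv2.INTER_CUBIC)[...,::-1])
for f in ['side3.npz','side5.npz']:
    f=np.load(f); W=f['W']; im=f['im'].astype(int)
    m=(np.hypot(W[...,0]-.563,W[...,1]-.2967)<.03)&(W[...,2]<.13)&(W[...,2]>.07)&(im.min(-1)>90)
    print(m.sum(),np.percentile(W[m][:,2],[50,90,97,99.5]).round(4), np.argwhere(m).min(0))
E
```

```text
t 13.0 pos [0.5181 0.3041 0.2946] w 0.0199 F [ 1.2  1.  -4. ] turn [ 0.007  0.013 -0.006] shift cm now [-0.03  0.03  3.46] after turn [-0.08  0.06  3.46]
770 [0.0968 0.1119 0.1128 0.1181] [308 277]
737 [0.0989 0.1046 0.1056 0.1179] [310 277]
```

View pics/side5.png

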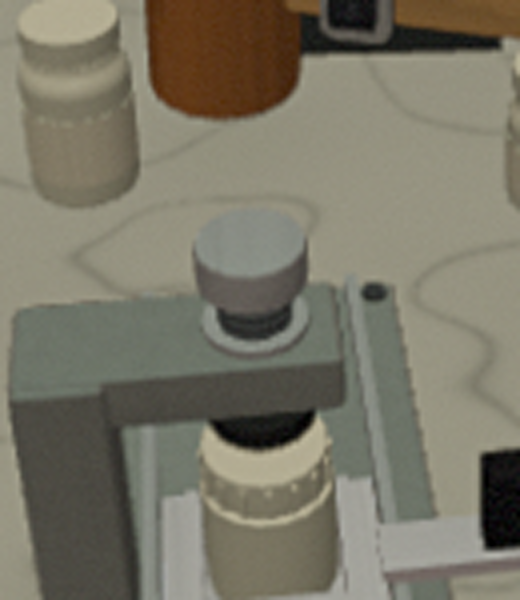

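View pics/side3b.png

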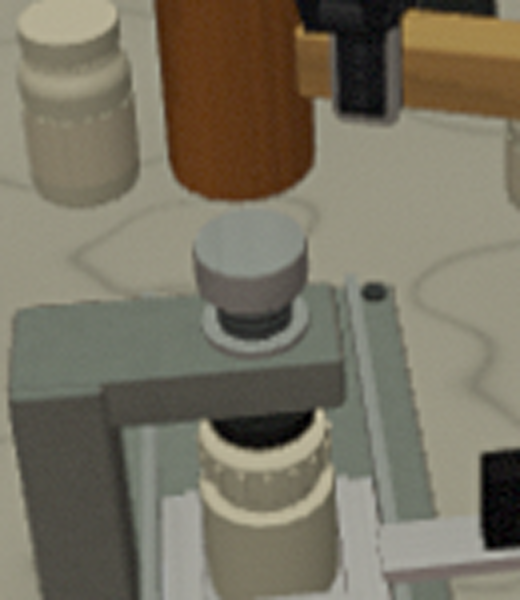

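The cap top went from 0.112 to about 0.1045 and its skirt gap is closed in the picture; the plunger was bottomed under 27 N and has sprung back up. So the cap is home. Now return to the mat, checking for mallet slip in the grip first.

```bash
cat > tilt.py <<'E'
from h import *
def tilt(cam='side'):
    s=readout.state(); M=R.from_rotvec(s['ee_rot']).as_matrix()
    im,d,p=grab(cam); W=cloud(d,p)
    T=(W-s['eef_pos'])@M   # tool frame
    ii=im.astype(int); o=(ii[...,0]-ii[...,2]>30)&(abs(T[...,1])<.014)&(abs(T[...,2])<.06)&(T[...,0]>-.09)&(T[...,0]<.13)
    h=o&(T[...,0]>.03)&(T[...,0]<.10); P=T[h]
    # top surface: per x bin min z(tool) 
    xs=np.arange(.03,.1,.005); a=[(x+.0025,np.percentile(P[(P[:,0]>=x)&(P[:,0]<x+.005)][:,2],3)) for x in xs if ((P[:,0]>=x)&(P[:,0]<x+.005)).sum()>4]
    a=np.array(a); f=np.polyfit(a[:,0],a[:,1],1) if len(a)>3 else None
    print(cam,len(P),'top slope/z0(tool)',f)
    return s
if __name__=='__main__': tilt('side'); tilt('scene')
E
python3 tilt.py; python3 go.py .4967 -.1903 .26 79.8
```

```text
side 1456 top slope/z0(tool) [ 0.01956045 -0.02894536]
scene 0 top slope/z0(tool) None
t 13.15 pos [0.5168 0.3035 0.2897] w 0.0206 F [-0.3  0.3 -4.7] turn [ 0.002  0.006 -0.006] shift cm now [ -7.05 -48.92   2.91] after turn [ -6.76 -48.96   2.97]
```

Request:
step_arm:
  steps: [0,0,0,-0.3,-2,0,1.5,0,0,0,-0.7,-4,0,1.5,0,0,0,-0.8,-4.7,0,1.5,0,0,0,-0.8,-4.7,0,1.5,0,0,0,-0.8,-4.7,0,1.5,0,0,0,-0.8,-4.7,0,1.5,0,0,0,-0.8,-4.7,0,1.5,0,0,0,-0.8,-4.7,0,1.5,0,0,0,-0.7,-4.7,0,1.5,0,0,0,-0.5,-4,0,1.5]

```text
clock: 14.15
eef_pos: [0.5003, -0.1404, 0.2631]
ee_rot: [-0.265, -3.101, 0.001]
ft_force: [0.6, 0.7, -3.2]
width: 0.0199
```

```bash
python3 go.py .4967 -.1903 .26 79.8
```

```text
t 14.15 pos [ 0.5003 -0.1404  0.2631] w 0.0199 F [ 0.6  0.7 -3.2] turn [-0.003 -0.029  0.007] shift cm now [-0.5  -4.97  0.32] after turn [-0.52 -4.97  0.31]
```

Request:
step_arm:
  steps: [0,-0.025,0.007,-0.2,-2.3,0,1.5,0,0,0,0,-1,0,1.5,0,0,0,0,0,0,1.5,0,0,0,0,0,0,1.5,0,0,0,0,0,0,1.5]

```text
clock: 14.65
eef_pos: [0.4923, -0.1768, 0.2538]
ee_rot: [-0.288, -3.109, -0.003]
ft_force: [-0.6, 0.5, -2.7]
width: 0.0208
```

```bash
python3 go.py .4967 -.1903 .12 79.8
```

```text
t 14.65 pos [ 0.4923 -0.1768  0.2538] w 0.0208 F [-0.6  0.5 -2.7] turn [ 0.    -0.019 -0.007] shift cm now [-0.94 -1.25 13.36] after turn [-0.67 -1.25 13.38]
```

Request:
step_arm:
  steps: [0,-0.02,-0.007,-0.6,-1.1,2,1.5,0,0,0,0,0,4,1.5,0,0,0,0,0,4,1.5,0,0,0,0,0,2,1.5,0,0,0,0,0,0.5,1.5,0,0,0,0,0,0,1.5,0,0,0,0,0,0,1.5]

```text
clock: 15.35
eef_pos: [0.5008, -0.1796, 0.1284]
ee_rot: [0.252, 3.124, 0.001]
ft_force: [-0.7, 0.1, -3.2]
width: 0.0202
```

```bash
python3 go.py .4967 -.1903 .0365 79.8
```

```text
t 15.35 pos [ 0.5008 -0.1796  0.1284] w 0.0202 F [-0.7  0.1 -3.2] turn [0.001 0.008 0.017] shift cm now [ 0.31 -1.14  9.18] after turn [ 0.22 -1.13  9.19]
```

Request:
step_arm:
  steps: [0,0.006,0.016,0.2,-1.1,1,1.5,0,0,0,0,0,3,1.5,0,0,0,0,0,2,1.5,0,0,0,0,0,0.8,1.5,0,0,0,0,0,0,1.5,0,0,0,0,0,0,1.5]

```text
clock: 15.95
eef_pos: [0.5034, -0.1967, 0.0668]
ee_rot: [0.282, 3.112, -0.012]
ft_force: [0.7, 0.1, -2.9]
width: 0.0201
```

```bash
python3 tilt.py; python3 go.py .4967 -.1903 .0365 79.8;  python3 - <<'E'
from h import *
im,d,p=grab('side'); cv2.imwrite('pics/side6.png',cv2.resize(im[130:280,220:440],None,fx=3.5,fy=3.5)[...,::-1])
E
```

```text
side 350 top slope/z0(tool) [ 0.02265201 -0.02923508]
scene 100 top slope/z0(tool) [-0.00449786 -0.02771077]
t 16.05 pos [ 0.5037 -0.1967  0.0672] w 0.0207 F [ 0.4 -0.2 -3. ] turn [-0.007  0.018 -0.002] shift cm now [0.86 0.52 3.05] after turn [0.81 0.5  3.07]
```

View pics/side6.png

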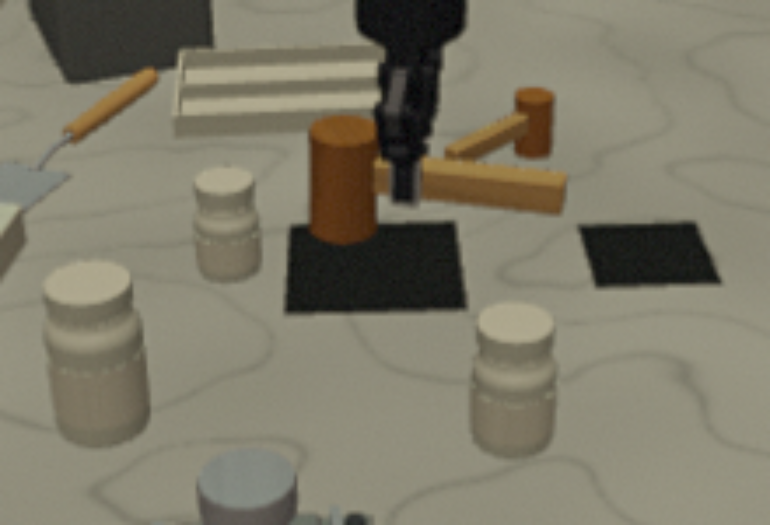

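The mallet is level and upright over the mat. I'll move it slightly towards the mat centre and lower it.

Request:
step_arm:
  steps: [-0.007,0.018,0,1.2,0.1,0.8,1.5,0,0,0,0,0,0.8,1.5,0,0,0,0,0,0.3,1.5,0,0,0,0,0,0,1.5,0,0,0,0,0,0,1.5]

```text
clock: 16.6
eef_pos: [0.4921, -0.1936, 0.048]
ee_rot: [0.282, 3.128, 0.0]
ft_force: [0.7, 0.0, -3.2]
width: 0.0204
```

```bash
python3 go.py .492 -.195 .0365 79.8
```

```text
t 16.6 pos [ 0.4921 -0.1936  0.048 ] w 0.0204 F [ 0.7  0.  -3.2] turn [ 0.     0.001 -0.002] shift cm now [-0.01 -0.14  1.15] after turn [-0.01 -0.14  1.15]
```

Request:
step_arm:
  steps: [0,0,0,0,0,0.6,1.5,0,0,0,0,0,0.4,1.5,0,0,0,0,0,0,1.5,0,0,0,0,0,0.2,1.5,0,0,0,0,0,0,1.5]

```text
clock: 17.1
eef_pos: [0.493, -0.194, 0.0359]
ee_rot: [0.282, 3.126, -0.001]
ft_force: [0.1, -0.6, -3.6]
width: 0.0202
```

```bash
python3 go.py .492 -.195 .0365 79.8
```

```text
t 17.1 pos [ 0.493  -0.194   0.0359] w 0.0202 F [ 0.1 -0.6 -3.6] turn [-0.     0.003 -0.002] shift cm now [ 0.08 -0.12 -0.06] after turn [ 0.08 -0.12 -0.06]
```

Request:
step_arm:
  steps: [0,0,0,0,0,0.15,1.5,0,0,0,0,0,0,1.5]

```text
clock: 17.3
eef_pos: [0.4934, -0.1942, 0.036]
ee_rot: [0.282, 3.125, -0.002]
ft_force: [1.3, 0.3, -3.5]
width: 0.0202
```

Request:
step_arm:
  steps: [0,0,0,0,0,0.15,1.5,0,0,0,0,0,0,1.5]

```text
clock: 17.5
eef_pos: [0.4938, -0.1944, 0.0357]
ee_rot: [0.281, 3.124, -0.003]
ft_force: [0.6, -0.2, -3.4]
width: 0.0201
```

Request:
step_arm:
  steps: [0,0.005,0,0,0,0.35,1.5,0,0,0,0,0,0,1.5]

```text
clock: 17.7
eef_pos: [0.4944, -0.1947, 0.0364]
ee_rot: [0.281, 3.127, -0.004]
ft_force: [0.5, -0.4, -2.8]
width: 0.0199
```

```bash
python3 go.py .492 -.195 .0365 79.8
```

```text
t 17.7 pos [ 0.4944 -0.1947  0.0364] w 0.0199 F [ 0.5 -0.4 -2.8] turn [-0.002  0.002 -0.001] shift cm now [ 0.23 -0.07 -0.01] after turn [ 0.23 -0.07 -0.01]
```

Request:
step_arm:
  steps: [0,0,0,0,0,0.4,1.5,0,0,0,0,0,0.3,1.5]

```text
clock: 17.9
eef_pos: [0.495, -0.1952, 0.0355]
ee_rot: [0.28, 3.125, -0.006]
ft_force: [-9.5, 4.5, 16.6]
width: 0.0204
```

```bash
python3 go.py .492 -.195 .0365 79.8;  python3 - <<'E'
from h import *
im,d,p=grab('side'); cv2.imwrite('pics/side7.png',cv2.resize(im[150:240,260:430],None,fx=4.5,fy=4.5,interpolation=cv2.INTER_CUBIC)[...,::-1])
E
```

```text
t 17.9 pos [ 0.495  -0.1952  0.0355] w 0.0204 F [-9.5  4.5 16.6] turn [-0.003  0.004 -0.001] shift cm now [ 0.29 -0.04 -0.1 ] after turn [ 0.3  -0.04 -0.1 ]
```

View pics/side7.png

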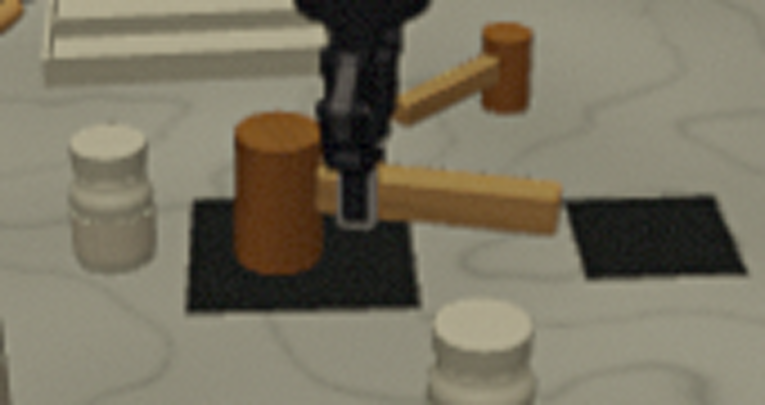

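The head is down on the mat (force +16.6 N). I'll relax, then open gently.

Request:
step_arm:
  steps: [0,0,0,0,0,0,1.5,0,0,0,0,0,0,2.4,0,0,0,0,0,0,3,0,0,0,0,0,0,4.5,0,0,0,0,0,0,5,0,0,0,0,0,0,5]

```text
clock: 18.55
eef_pos: [0.4968, -0.1961, 0.0349]
ee_rot: [0.28, 3.121, -0.008]
ft_force: [0.8, 0.9, -0.9]
width: 0.0497
```

```bash
python3 go.py .492 -.195 .0365 79.8
```

```text
t 18.55 pos [ 0.4968 -0.1961  0.0349] w 0.0497 F [ 0.8  0.9 -0.9] turn [-0.004  0.008 -0.001] shift cm now [ 0.49  0.03 -0.16] after turn [ 0.5   0.03 -0.16]
```

Request:
step_arm:
  steps: [0,0,0,0,0,-1,5,0,0,0,0,0,-3,5,0,0,0,0,0,-4,5,0,0,0,0,0,-4.5,5,0,0,0,0,0,-4.5,5,0,0,0,0,0,-4.5,5,0,0,0,2,0,0,5,0,0,0,4,0,0,5,0,0,0,4,0,0,5,0,0,0,0,0,0,5]

```text
clock: 19.55
eef_pos: [0.3942, -0.1765, 0.2637]
ee_rot: [0.278, 3.117, -0.013]
ft_force: [-0.4, -0.6, 0.3]
width: 0.0503
```

```bash
python3 - <<'E'
from meas import *
s=readout.state(); print(s['clock'],s['eef_pos'],s['ft_force'].round(1))
for n in ['scene','side']:
    im,d,p=grab(n); W=cloud(d,p); cv2.imwrite(f'pics/{n}8.png',im[...,::-1])
    for nm,c,z,r in [('plunger',(.562,.297),.198,.03),('head',(.542,-.204),.084,.04),('front',(.439,.001),.085,.04),('rear',(.696,-.0108),.105,.045),('matb',(.637,-.2055),.075,.035),('tab',(.469,.282),.08,.03)]: print(n,nm,circ(W,c,z,r))
    m=(np.hypot(W[...,0]-.563,W[...,1]-.2967)<.03)&(W[...,2]<.13)&(W[...,2]>.07)&(im.min(-1)>90); print('cap',np.percentile(W[m][:,2],[50,90,97]).round(4))
E
```

```text
19.55 [ 0.39416364 -0.17649525  0.26371458] [-0.4 -0.6  0.3]
scene plunger (array([5.636e-01, 2.970e-01, 2.060e-02, 1.963e-01, 1.870e+02]), array([0.5652, 0.2971]), array([0.5636, 0.2971]))
scene head (array([ 5.449e-01, -2.012e-01,  2.590e-02,  8.190e-02,  1.840e+02]), array([ 0.5468, -0.2007]), array([ 0.5452, -0.2011]))
scene front (array([4.416e-01, 7.000e-04, 2.460e-02, 8.310e-02, 1.530e+02]), array([0.442 , 0.0016]), array([0.4407, 0.001 ]))
scene rear (array([ 6.975e-01, -1.030e-02,  2.720e-02,  1.032e-01,  2.880e+02]), array([ 0.6983, -0.0105]), array([ 0.6977, -0.0107]))
scene matb (array([ 6.393e-01, -2.056e-01,  2.370e-02,  7.320e-02,  1.550e+02]), array([ 0.6398, -0.2055]), array([ 0.6394, -0.2071]))
scene tab (array([4.698e-01, 2.822e-01, 1.360e-02, 7.770e-02, 3.500e+01]), array([0.4684, 0.2813]), array([0.4702, 0.2821]))
cap [0.1016 0.104  0.1043]
side plunger (array([5.615e-01, 2.965e-01, 2.050e-02, 1.981e-01, 4.620e+02]), array([0.5611, 0.3001]), array([0.5613, 0.2964]))
side head (array([ 5.435e-01, -2.025e-01,  2.650e-02,  8.320e-02,  1.680e+02]), array([ 0.5425, -0.1984]), array([ 0.5432, -0.2019]))
side front (array([4.365e-01, 1.500e-03, 2.440e-02, 8.410e-02, 2.520e+02]), array([0.4374, 0.0041]), array([0.4374, 0.0016]))
side rear (array([ 6.956e-01, -1.100e-02,  2.760e-02,  1.044e-01,  2.990e+02]), array([ 0.6948, -0.0075]), array([ 0.6957, -0.0103]))
side matb (array([ 6.364e-01, -2.063e-01,  2.260e-02,  7.450e-02,  1.310e+02]), array([ 0.6364, -0.2028]), array([ 0.6361, -0.2068]))
side tab (array([4.677e-01, 2.817e-01, 1.300e-02, 7.910e-02, 1.350e+02]), array([0.4679, 0.2834]), array([0.4682, 0.2826]))
cap [0.1027 0.1048 0.106 ]
```

View pics/scene8.png

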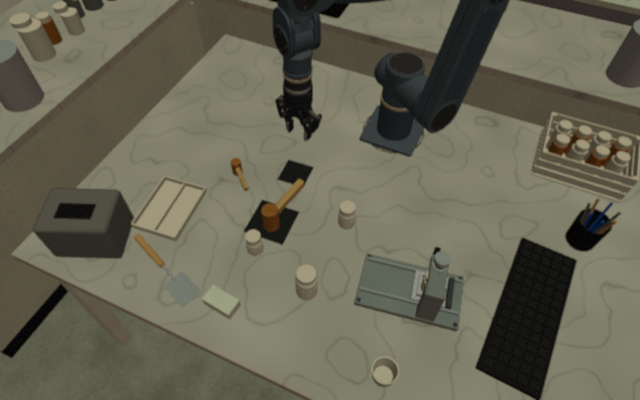

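View pics/side8.png

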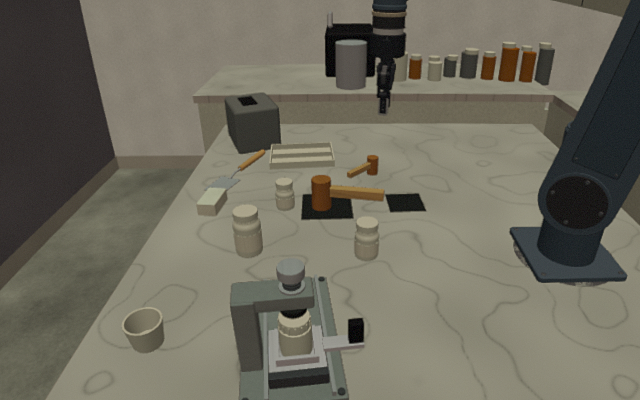

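The mallet stands on the large mat at (270,218) in the scene view, all three jars are upright where they were, and the carriage is at its stop. The cap top reads about 0.104 and the plunger is up. Handing in.

```bash
python3 -c "
from h import *
robot.job_done()"
```

```text
the job is handed in; nothing more can be done
```

I slid the carriage to its stop, drove the cap home with one mallet strike, and stood the mallet back on its large mat the same way up. I let go and handed the job in at about 20 s.

- **Carriage:** it hit the stop with a 14.5 N back-force. The tab point was within about 1–2 mm of the stop position at the end.
- **Strike:** the mallet fell at about 0.2 m/s. The plunger then bottomed at about 27 N and sprang back to 198 mm. The last 2–3 mm was slower follow-through of the same stroke.
- **Cap:** its top dropped from 112 mm to 104–105 mm, with the skirt closed in the picture. Depth noise is about 0.5–1 mm, so I count it fully home mainly because the plunger reached the end of its travel.
- **Mallet:** it is upright on the mat, with its head top at 82–83 mm. The head is about 6 mm from where it started. It was pressed down at about 17–20 N just before I let go.
- **Loose bottles:** all three are upright and did not move, within the measuring error.

The one disagreement was between cameras: their x positions differed by about 2–3 mm, within calibration, and I used the average.

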